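Wipe the old wedge chips off the steel plate

TASK

Lift the scraper block off its hook stand, press its sole flat on the bare steel plate behind the chips and, keeping it firmly pressed on the plate but without leaning hard on it, wipe all five loose chips off the plate into the red scrap tray. Touch the chips only with the scraper, never with the gripper, and leave the good bearings and everything else on the bench alone. Finish with the scraper standing upright on the cleared plate.

Things in the scene. Friction and masses are not known exactly. Their poses are not given: they have to be found in the camera images.
- plate: Fixed steel plate on a timber block, 200 mm (x) x 240 mm (y), top face flat and level, 40 mm above the body's origin (centre of the footprint). It has no rims; origin height varies by some mm. A tray is tucked under each of its two y edges.
- scrap_tray: Fixed open RED tray along one y edge (+y or -y side) of the plate, axes parallel to the plate's: 240 mm (x) x 115 mm (y) x 26 mm high, wall 4 mm; its rim lies 2 mm lower than the plate's underside, 12 mm of its width under the plate. Origin: centre of its underside.
- parts_tray: Fixed open BLUE tray, same form, along the other y edge; holds two good bearings.
- stand: Fixed hook stand, base 120 x 130 mm, grey. Two steel prongs (8 mm thick, at y = -38 and +38 mm) run from uprights at x = +60 mm toward -x and turn up at their ends; the hollow of the hooks is at x = 0, 125 mm above the origin (base underside), the tips rise 16 mm above the hollow.
- scraper: Loose scraper block, 0.35 kg, hanging upright on the prongs, axes along the stand's. Origin: centre of flat underside. Wiping block 28 (x) x 160 (y) x 32 mm high, black sole; on it an upright orange grip post 20 (x) x 40 (y) mm, up to 145 mm above the origin; a 10 mm steel rod (ears) out to y = -50 and +50 mm at height 85. Grip the post from above, closing along x. It can stand alone.
- chip0: Loose flat chip (old slot wedge), pale wood, 60 mm long (its x) x 14 mm wide x 5 mm thick, lying on the plate. Origin: centre of its underside.
- chip1: Loose flat chip (old slot wedge), yellow, 60 mm long (its x) x 18 mm wide x 5 mm thick, lying on the plate. Origin: centre of its underside.
- chip2: Loose flat chip (old slot wedge), pale wood, 60 mm long (its x) x 14 mm wide x 5 mm thick, lying on the plate. Origin: centre of its underside.
- chip3: Loose flat chip (old slot wedge), rust brown, 60 mm long (its x) x 18 mm wide x 5 mm thick, lying on the plate. Origin: centre of its underside.
- chip4: Loose flat chip (old slot wedge), pale wood, 60 mm long (its x) x 14 mm wide x 5 mm thick, lying on the plate. Origin: centre of its underside.
- end_shield: Grey round motor end shield, 130 mm across, 36 mm high, on the bench. Origin: centre of underside. Leave alone.
- mallet: Hammer lying on the bench beyond the plate. Origin at its underside. Leave alone.
- wrench: Steel wrench lying on the bench beyond the plate. Origin at its underside. Leave alone.
- varnish: Can with yellow band, 80 mm across, 110 mm high. Origin: centre of underside. Leave alone.
- bearing0: Good bearing, dark steel ring 62 mm across, 16 mm high, lying in the blue tray. Origin: centre of underside. Leave alone.
- bearing1: Good bearing, dark steel ring 62 mm across, 16 mm high, lying in the blue tray. Origin: centre of underside. Leave alone.
Mind the look-alikes: they are no part of the job. What is shaped like the chip2 but purple is not meant. What is shaped like the chip4 but purple is not meant.

How it is judged:
By the outcome, as a careful person would: the job done as asked, in the order asked, and still so for the second after the job is handed in, with the robot touching nothing.
It also fails if it takes over 54 s, if anything falls off the work surface, if the arm or the gripper's body presses on something with over 40 N, if the wrist force passes 120 N, or if a joint passes its speed limit or range.

ROBOT

A 6-joint arm with a two-finger parallel gripper is mounted at the origin on the work surface. World frame = base frame: x ahead of the robot, y to its left, z up, the work surface at z = 0. Lengths are in m, angles in rad, forces in N, time in s.
With the tool pointing down it reaches from about 0.275 to 0.825 m from the base axis. Payload 4.9 kg.
Tool frame: the origin (TCP) lies midway between the tips of the shut fingers; the grasp point (between the pads) lies 19 mm behind it (bot.grip_depth is the distance from the TCP to the grasp point, in m); z points along the fingers, y is the line along which they close (so a half turn about z gives the same grasp; the last joint's range is limited). The gripper opens to 85 mm and grips with 20 to 120 N. Pads are 22 mm wide; open, the fingers measure 114 mm over their backs; the gripper's body (76 mm by 85 mm) begins 54 mm behind the grasp point. The pads swing forward as they close: fully open they stand 13 mm farther back than shut.
Start: joints at [0.993, 0.326, -0.193, 1.052, 0, 1.437], TCP at [0.236, 0.497, 0.231] pointing down, gripper open.
Joint ranges: [-2.65, 2.65], [-0.97, 1.79], [-1.3, 1.35], [-1.93, 2.1], [-1.47, 1.37], [-3.14, 3.14]. Speed limits (rad/s): [2.57, 2.57, 3.14, 3.14, 3.14, 3.14].

INTERFACE

Orientations are given as a unit quaternion [w, x, y, z].
In Python, from cell import bot gives the robot as it stands. Calls block until the motion is done:
- bot.move_pose(position, orientation): joint-space move of the TCP to a pose.
- bot.move_linear(position, speed=0.15, rotation=None, until_force=None): straight line of the TCP; rotation=None keeps the orientation; speed is the mean speed in m/s. With until_force (N) it stops when the force on the tool has changed by that much, and returns True; else False.
- bot.goto_joints(angles): joint-space move.
- bot.set_gripper(opening, grasp_force=None): opening from 0.0 (shut) to 1.0 (fully open); grasp_force is the grip in N (None keeps the last); returns when the fingers have stopped.
- bot.wait(seconds).
- bot.solve_ik(position, orientation): joint angles nearest the present ones, or None.
- bot.camera(name): name is "scene" or "top"; returns the picture (420x560x3 uint8, red, green, blue); there is no depth.
- bot.calibration(name): a dict with "mtx" (3x3 intrinsics, pixels), "k1" (the pictures are not rectified: a ray, as slopes to the right and down, at radius r is drawn at 1 + k1 r^2 times it, then the intrinsics apply), "extrinsics" (4x4, takes a point from world to camera coordinates). Camera axes: x right, y down, z forward; pixel columns grow to the right and rows downward; lengths in m; the calibration is good to about 2 mm. A picture is of the moment at which its call begins. calibration takes no time and is no camera call.
A pose or a line that the arm cannot do raises bot.PlanningError and nothing moves.
- bot.close_job(): hands the job in; it is judged then, once.
Trained networks look in the newest picture that a camera, given by its name, has taken for a name from the list of things; names that differ only in an ending like _2 or _b are one class to them, and where a whole thing is asked for, a point or a joint stands for the part that bears it (a point fixed in the world has none). Each returns a list of dicts, best first, with "confidence" (0 to 1); they miss things now and then, are a little off and sometimes report something else, mostly with a low value. They report only what shows in the picture. A call takes as long as a camera call. They do not tell look-alikes from the thing itself.
- bot.search_frame(camera, thing): "bbox" ([left, top, width, height] in pixels, round what is visible of it).
Readings, each from a call of its own:
- bot.read_clock(): time.
- bot.read_joint_positions(): joint angles.
- bot.read_joint_vel(): joint speeds.
- bot.read_joint_efforts(): joint torques, N m.
- bot.read_position(): TCP position.
- bot.read_tool_rot(): TCP orientation.
- bot.read_ft_force(): force on the tool from outside, world axes, zero at the start.
- bot.read_moment(): the same for the moment, N m.
- bot.read_gripper_width(): opening from 0.0 (shut) to 1.0 (fully open).
- bot.read_finger_force(): force on a finger pad.
Only numpy, scipy, OpenCV 4.12 (cv2) and the standard library are available. Lean on these libraries where they do the work, as an engineer would, in place of code of your own. Each camera call takes 0.05 s, during which the arm holds its last target. There are 200 camera calls.

## Working session

There is one attempt and no reset: what is moved stays moved. The work goes in short steps, each a Python script; the robot and the scene stay as the last script left them, time stands still between calls to the robot, and variables do not carry over. Pictures are saved under pics/ and viewed, at most 10 in all, crops included, and the job is handed in when it is done.

```bash
mkdir -p pics; ls; python3 - <<'E'
from cell import bot
import cv2
for n in ("scene","top"):
    im=bot.camera(n); cv2.imwrite(f"pics/{n}0.png",im[:,:,::-1])
    c=bot.calibration(n); print(n,c)
    for t in ["plate","scrap_tray","parts_tray","stand","scraper","chip0","chip1","chip2","chip3","chip4","bearing0"]:
        print(t,[([round(v) for v in d["bbox"]],round(d["confidence"],2)) for d in bot.search_frame(n,t)][:5])
print(bot.read_clock(), bot.read_tool_rot(), bot.read_gripper_width())
E
```

```text
pics
scene {'mtx': array([[409.89370242,   0.        , 281.94656281],
       [  0.        , 409.89370242, 207.55851175],
       [  0.        ,   0.        ,   1.        ]]), 'k1': -0.060924974439373905, 'extrinsics': array([[ 0.59630363,  0.80275634,  0.00205938, -0.35775558],
       [ 0.63446083, -0.46971552, -0.61386219, -0.30612373],
       [-0.49181444,  0.36735485, -0.78941052,  1.57114499],
       [ 0.        ,  0.        ,  0.        ,  1.        ]])}
plate [([209, 178, 99, 75], 0.77)]
scrap_tray [([261, 156, 76, 63], 0.71)]
parts_tray [([177, 206, 81, 75], 0.74)]
stand [([328, 127, 48, 42], 0.92)]
scraper [([332, 108, 32, 45], 0.73)]
chip0 [([257, 191, 14, 7], 0.6), ([244, 219, 13, 16], 0.48), ([269, 204, 16, 8], 0.48), ([210, 194, 17, 2], 0.43), ([299, 240, 9, 14], 0.42)]
chip1 [([257, 191, 14, 7], 0.6), ([244, 219, 13, 16], 0.48), ([269, 204, 16, 8], 0.48), ([210, 194, 17, 2], 0.43), ([299, 240, 9, 14], 0.42)]
chip2 [([257, 191, 14, 7], 0.6), ([244, 219, 13, 16], 0.48), ([269, 204, 16, 8], 0.48), ([210, 194, 17, 2], 0.43), ([299, 240, 9, 14], 0.42)]
chip3 [([257, 191, 14, 7
[... 1143 characters left out ...]
 ([310, 212, 10, 26], 0.64), ([290, 236, 8, 26], 0.58), ([271, 248, 6, 22], 0.54), ([268, 216, 10, 27], 0.51)]
chip2 [([264, 173, 23, 12], 0.66), ([310, 212, 10, 26], 0.64), ([290, 236, 8, 26], 0.58), ([271, 248, 6, 22], 0.54), ([268, 216, 10, 27], 0.51)]
chip3 [([264, 173, 23, 12], 0.66), ([310, 212, 10, 26], 0.64), ([290, 236, 8, 26], 0.58), ([271, 248, 6, 22], 0.54), ([268, 216, 10, 27], 0.51)]
chip4 [([264, 173, 23, 12], 0.66), ([310, 212, 10, 26], 0.64), ([290, 236, 8, 26], 0.58), ([271, 248, 6, 22], 0.54), ([268, 216, 10, 27], 0.51)]
bearing0 [([352, 243, 27, 22], 0.96), ([346, 197, 25, 25], 0.62)]
1.2 [-1.10662796e-05  2.20093483e-01  9.75478784e-01 -3.56010949e-05] 1.0018839606399406
```

```bash
python3 - <<'E'
import cv2
a=cv2.imread("pics/top0.png")[150:320,60:420]; cv2.imwrite("pics/t1.png",cv2.resize(a,None,fx=2.2,fy=2.2,interpolation=cv2.INTER_CUBIC))
a=cv2.imread("pics/scene0.png")[90:300,165:400]; cv2.imwrite("pics/s1.png",cv2.resize(a,None,fx=2.8,fy=2.8,interpolation=cv2.INTER_CUBIC))
E
```

```text
(no output)
```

View pics/t1.png

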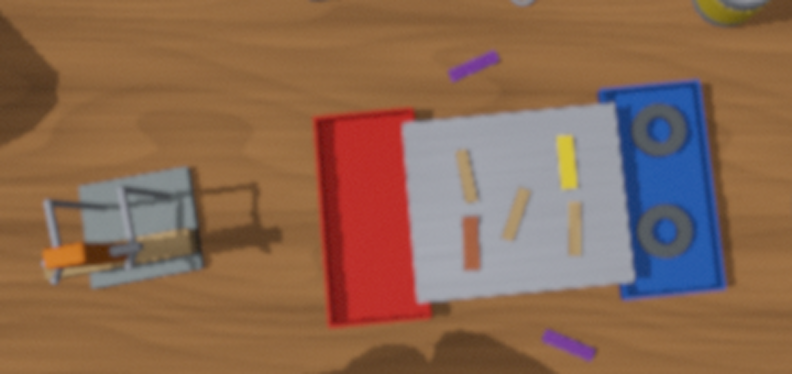

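View pics/s1.png

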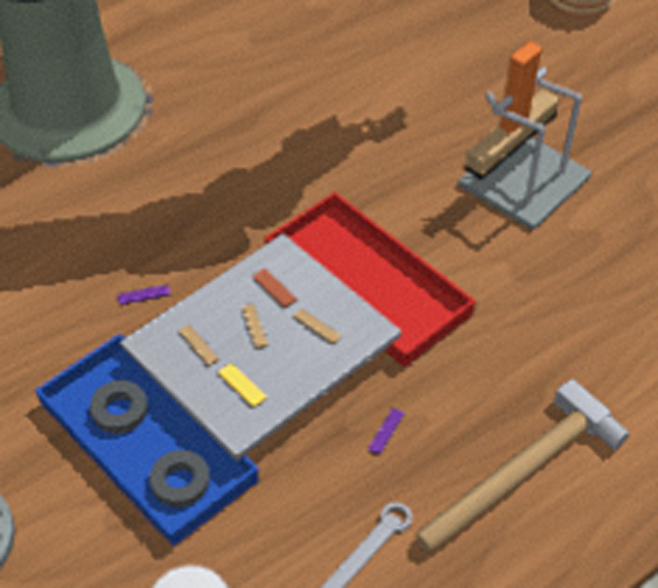

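```bash
cat > h.py <<'E'
import numpy as np, cv2
from cell import bot
from scipy.optimize import least_squares, minimize
C={n:bot.calibration(n) for n in("scene","top")}
def proj(n,P):
    c=C[n];E=c["extrinsics"];p=np.atleast_2d(P)@E[:3,:3].T+E[:3,3]
    s=p[:,:2]/p[:,2:];s=s*(1+c["k1"]*(s**2).sum(1,keepdims=True))
    return s@c["mtx"][:2,:2].T+c["mtx"][:2,2]
def atz(n,uv,z):
    f=lambda q:proj(n,[q[0],q[1],z])[0]-uv
    return least_squares(f,[.5,0]).x
def body(q,L):  # q=x,y,z,yaw
    c,s=np.cos(q[3]),np.sin(q[3]);L=np.atleast_2d(L).astype(float)
    return np.c_[q[0]+c*L[:,0]-s*L[:,1],q[1]+s*L[:,0]+c*L[:,1],q[2]+L[:,2]]
def quat(phi): # tool down, tool y at angle phi
    t=(phi+np.pi/2)/2; return [0,float(np.cos(t)),float(np.sin(t)),0]
E
python3 - <<'E'
from h import *
T=lambda a:np.array(a)/2.2+[60,150]; S=lambda a:np.array(a)/2.8+[165,90]
# plate
Lp=np.array([[.1,.12,0],[.1,-.12,0],[-.1,-.12,0],[-.1,.12,0]])
tp=T([[403,122],[616,102],[634,283],[417,302]]);sp=S([[400,332],[240,455],[123,343],[286,236]])
f=lambda q:np.r_[(proj("top",body(q,Lp))-tp).ravel(),(proj("scene",body(q,Lp))-sp).ravel()]
r=least_squares(f,[.5,0,.05,0]);q=r.x;print("plate top",q.round(4),"res",np.round(r.fun,1))
# stand base top corners, top view + scene
Ls=np.array([[.06,-.065,0],[-.06,-.065,0]])
im={n:cv2.imread(f"pics/{n}0.png") for n in("top","scene")}
K=4
def omask(n,roi):
    x,y,w,h=roi;c=im[n][y:y+h,x:x+w]
    hsv=cv2.cvtColor(c,cv2.COLOR_BGR2HSV)
    m=((hsv[...,0]<16)&(hsv[...,1]>195)&(hsv[...,2]>90)).astype(np.float32)
    return m
roi={"top":(70,250,45,30),"scene":(340,100,25,42)}
M={n:omask(n,roi[n]) for n in roi}
for n in M: print(n,M[n].sum(), np.argwhere(M[n]).min(0)+roi[n][1::-1],np.argwhere(M[n]).max(0)+roi[n][1::-1])
Lo=np.array([[a*.01,b*.02,c] for a in(-1,1) for b in(-1,1) for c in(.040,.145)])
def cost(q):
    t=0
    for n,(x,y,w,h) in roi.items():
        p=(proj(n,body(q,Lo))-[x,y]+.5)*8
        hull=cv2.convexHull(p.astype(np.float32))
        g=np.zeros((h*8,w*8),np.uint8);cv2.fillPoly(g,[np.round(hull).astype(np.int32)],255)
        g=cv2.resize(g,(w,h),interpolation=cv2.INTER_AREA)/255.
        t+=np.abs(g-M[n]).sum()
    return t
a=atz("top",np.mean(np.argwhere(M["top"])[:,::-1],0)+roi["top"][:2],.13)
print(a)
for yaw in(.1,.17,.24):
  for z in (.035,.05):
    r=minimize(cost,[*a,z,yaw],method="Nelder-Mead",options=dict(initial_simplex=np.array([*a,z,yaw])+np.vstack([np.zeros(4),np.diag([.012,.012,.012,.1])])))
    print("scraper",r.x.round(4),r.fun)
for z in(0,.01): print("base",[atz("top",u,z).round(3) for u in T([[190,168],[203,268],[92,287],[79,187]])])
print("rimred",[atz("top",u,.026).round(3) for u in T([[315,118],[331,326]])])
# chips
for nm,pts in dict(yel=[[566,135],[570,188]],p1=[[462,150],[471,202]],br=[[471,217],[472,270]],p2=[[575,203],[574,255]],mid=[[526,187],[506,240]]).items():
    w=np.array([atz("top",u,q[2]+.005) for u in T(pts)])-q[:2];c,s=np.cos(q[3]),np.sin(q[3])
    print(nm,(w@np.array([[c,-s],[s,c]])).round(3).tolist())
E
```

```text
plate top [ 0.5144 -0.0286  0.04    0.1008] res [-0.5 -0.1 -1.1  0.2 -0.4 -1.  -0.2 -0.5  0.4  0.2 -1.7  0.6 -0.9 -0.3
 -0.9 -0.5]
top 157.0 [261  81] [270 108]
scene 44.0 [111 344] [136 356]
[0.45086922 0.42753224]
scraper [ 0.4581  0.532   0.0658 -0.1961] 201.0
scraper [ 0.4581  0.532   0.0808 -0.1961] 201.0
scraper [ 0.4432  0.5381  0.0586 -0.1533] 201.0
scraper [ 0.455   0.5326  0.0832 -0.0875] 201.0
scraper [ 0.4548  0.5619  0.0148 -0.7311] 201.0
scraper [ 0.4561  0.5064  0.0814 -0.2202] 201.0
base [array([0.551, 0.354]), array([0.434, 0.333]), array([0.411, 0.462]), array([0.527, 0.485])]
base [array([0.55, 0.35]), array([0.435, 0.329]), array([0.411, 0.457]), array([0.526, 0.48 ])]
rimred [array([0.607, 0.202]), array([0.373, 0.177])]
yel [[0.068, -0.062], [0.008, -0.061]]
p1 [[0.061, 0.055], [0.003, 0.05]]
br [[-0.014, 0.052], [-0.072, 0.056]]
p2 [[-0.009, -0.064], [-0.066, -0.057]]
mid [[0.014, -0.012], [-0.042, 0.016]]
```

```bash
python3 - <<'E'
from h import *
q=[.480,.407,.045,.175]
Lo=np.array([[a*.01,b*.02,c] for c in(.032,.145) for a in(-1,1) for b in(-1,1)])
Lb=np.array([[a*.014,b*.08,c] for c in(0,.032) for a in(-1,1) for b in(-1,1)])
out=[]
for n,(x,y,w,h) in {"top":(70,215,95,70),"scene":(325,98,60,75)}.items():
    im=cv2.imread(f"pics/{n}0.png")[y:y+h,x:x+w]
    k=7.5 if n=="scene" else 8
    im=cv2.resize(im,None,fx=k,fy=k,interpolation=cv2.INTER_NEAREST)
    print(n,proj(n,body(q,Lo)).round(1).tolist())
    if n=="top":im=cv2.copyMakeBorder(im,0,0,20,20,0)
    cv2.imwrite(f"pics/z_{n}.png",im)
E
```

```text
top [[120.0, 255.9], [103.4, 258.7], [119.0, 247.6], [102.5, 250.3], [97.1, 255.6], [78.3, 258.7], [96.1, 246.1], [77.3, 249.2]]
scene [[349.4, 140.2], [356.3, 134.6], [354.0, 142.9], [360.9, 137.2], [353.9, 114.5], [361.2, 108.9], [358.8, 117.3], [366.1, 111.6]]
```

View pics/z_top.png

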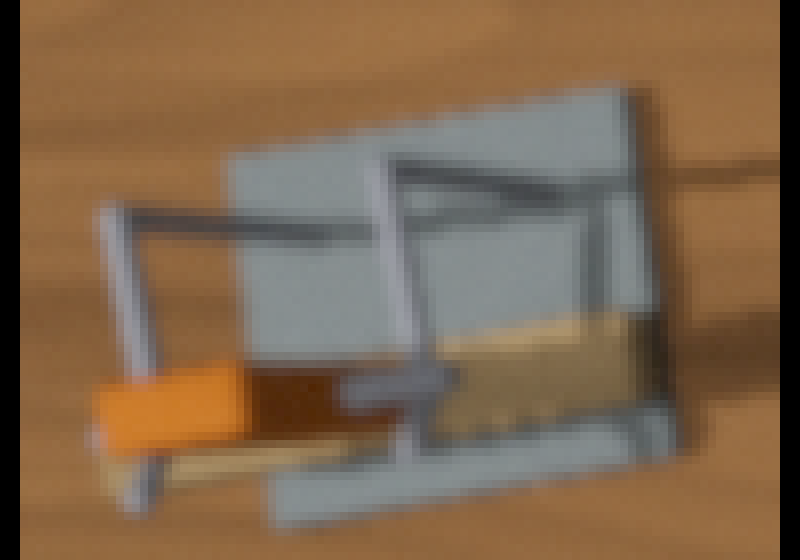

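View pics/z_scene.png

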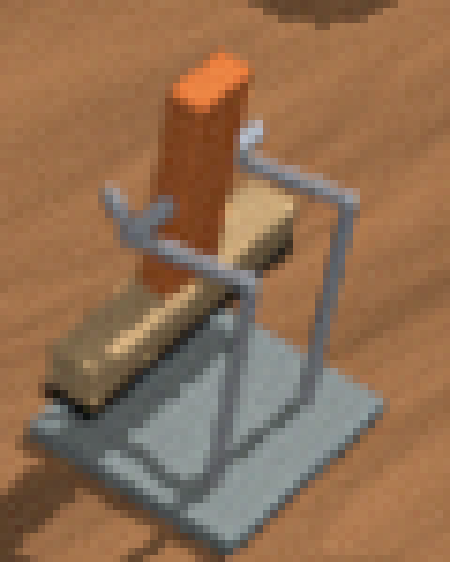

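```bash
python3 - <<'E'
from h import *
T=lambda a:(np.array(a)-[20,0]+.5)/8-.5+[70,215]; S=lambda a:(np.array(a)+.5)/7.5-.5+[325,98]
T1=lambda a:(np.array(a)+.5)/2.2-.5+[60,150]; S1=lambda a:(np.array(a)+.5)/2.8-.5+[165,90]
def fit(name,Lt,ut,Ls,us,q0):
    f=lambda q:np.r_[(proj("top",body(q,Lt))-ut).ravel(),(proj("scene",body(q,Ls))-us).ravel()]
    r=least_squares(f,q0,loss="soft_l1",f_scale=.5);print(name,r.x.round(4),"\n res",np.round(f(r.x),1));return r.x
h=.145
A=lambda l:np.array(l)*[.01,.02,h]; B=lambda l:np.array(l)*[.014,.08,.032]
fit("scraper",np.r_[A([[1,1,1],[1,-1,1],[-1,-1,1],[-1,1,1]]),B([[1,-1,1],[-1,-1,1],[-1,-1,0],[1,-1,0]])],
 T([[92,387],[243,362],[250,437],[100,458],[628,318],[640,400],[672,403],[655,313]]),
 np.r_[A([[-1,-1,1],[-1,1,1],[1,1,1],[1,-1,1]]),B([[-1,-1,0],[1,-1,0],[1,1,1],[1,1,0]])],
 S([[172,88],[222,53],[252,72],[208,110],[45,393],[95,415],[295,203],[290,250]]),[.48,.407,.045,.17])
D=lambda l:np.array(l)*[.06,.065,0]
fit("base",D([[1,1,0],[1,-1,0],[-1,-1,0],[-1,1,0]]),T([[232,160],[625,92],[682,450],[275,525]]),D([[-1,-1,0],[1,-1,0],[1,1,0]]),S([[25,425],[230,545],[385,402]]),[.48,.4,0,.17])
P=lambda l:np.array(l)*[.1,.12,0]
fit("plate",P([[1,1,0],[1,-1,0],[-1,-1,0],[-1,1,0]]),T1([[403,122],[616,102],[634,283],[417,302]]),P([[1,1,0],[1,-1,0],[-1,-1,0],[-1,1,0]]),S1([[400,332],[240,455],[123,343],[286,236]]),[.5,0,.04,.1])
E
```

```text
scraper [0.4519 0.3999 0.0506 0.189 ] 
 res [-0.3  0.1 -0.2 -0.2  0.1  0.1 -0.1  0.8 -0.5 -1.1 -0.4  0.5  0.3 -0.1
  0.8 -0.3 -0.8  0.3 -0.2 -0.7  0.7 -0.6 -0.7  0.  -0.3  0.4 -0.6  1.3
  1.   0.   0.3  0.5]
base [0.4813 0.404  0.0123 0.1936] 
 res [-0.4 -0.2  0.3 -0.9 -0.1  1.   0.4  0.9  0.2 -0.2 -0.   0.4  0.4  0.1]
plate [ 0.5145 -0.0286  0.0418  0.0999] 
 res [-0.2  0.  -0.7  0.4  0.  -0.7 -0.  -0.2  0.7  0.2 -1.5  0.6 -0.7 -0.3
 -0.6 -0.5]
```

```bash
python3 - <<'E'
from h import *
c,s=np.cos(.1),np.sin(.1)
for b in(0,np.pi,-np.pi):
  j=bot.solve_ik([.452,.400,.26],quat(.19+b)); print("stand",round(.19+b,2),None if j is None else np.round(j,2))
  for a in(np.pi/2,-np.pi/2):
    for yl in(-.1,.11):
      j=bot.solve_ik([.5145-s*yl,-.0286+c*yl,.142],quat(.1+a)); print("  plate",round(.1+a,2),yl,None if j is None else np.round(j,2))
E
```

```text
stand 0.19 [0.6  0.41 0.01 1.17 0.   1.98]
  plate 1.67 -0.1 [-0.38  0.38 -0.35  0.83  0.   -0.48]
  plate 1.67 0.11 [ 0.01  0.33 -0.43  0.81  0.   -0.09]
  plate -1.47 -0.1 [-0.38  0.38 -0.35  0.83  0.    2.67]
  plate -1.47 0.11 [ 0.01  0.33 -0.43  0.81  0.    3.06]
stand 3.33 [ 0.6   0.41  0.01  1.17  0.   -1.16]
  plate 1.67 -0.1 [-0.38  0.38 -0.35  0.83  0.   -0.48]
  plate 1.67 0.11 [ 0.01  0.33 -0.43  0.81  0.   -0.09]
  plate -1.47 -0.1 [-0.38  0.38 -0.35  0.83  0.    2.67]
  plate -1.47 0.11 [ 0.01  0.33 -0.43  0.81  0.    3.06]
stand -2.95 [ 0.6   0.41  0.01  1.17  0.   -1.16]
  plate 1.67 -0.1 [-0.38  0.38 -0.35  0.83  0.   -0.48]
  plate 1.67 0.11 [ 0.01  0.33 -0.43  0.81  0.   -0.09]
  plate -1.47 -0.1 [-0.38  0.38 -0.35  0.83  0.    2.67]
  plate -1.47 0.11 [ 0.01  0.33 -0.43  0.81  0.    3.06]
```

```bash
python3 - <<'E'
from h import *
print(bot.read_clock())
bot.move_pose([.452,.400,.25],quat(.19))
print(bot.read_clock(),bot.read_ft_force())
hit=bot.move_linear([.452,.400,.149],speed=.12,until_force=8)
print(hit,bot.read_position(),bot.read_ft_force(),bot.read_clock())
bot.set_gripper(.35,grasp_force=25); print(bot.read_gripper_width(),bot.read_ft_force())
bot.set_gripper(0,grasp_force=25)
print(bot.read_gripper_width(),bot.read_ft_force(),bot.read_moment(),bot.read_finger_force(),bot.read_clock())
for n in("top","scene"): cv2.imwrite(f"pics/{n}1.png",bot.camera(n)[:,:,::-1])
a=cv2.imread("pics/scene1.png")[60:200,300:420];b=cv2.imread("pics/top1.png")[190:330,50:170]
cv2.imwrite("pics/g1.png",cv2.resize(np.hstack([a,b]),None,fx=3.3,fy=3.3,interpolation=cv2.INTER_CUBIC))
E
```

```text
1.2
2.1417 [ 0.93082814 -0.37537987 -0.01303467]
False [0.45232484 0.40053414 0.14982121] [-0.04577943  1.28522259 -0.16185315] 3.1333
0.3502404295455319 [-0.41698775  0.82963472  0.69729148]
0.22897826397425225 [-0.09070189  0.58441488  0.49019494] [-0.07057021  0.03633785 -0.01113981] 29.37250792980194 3.9417
```

View pics/g1.png

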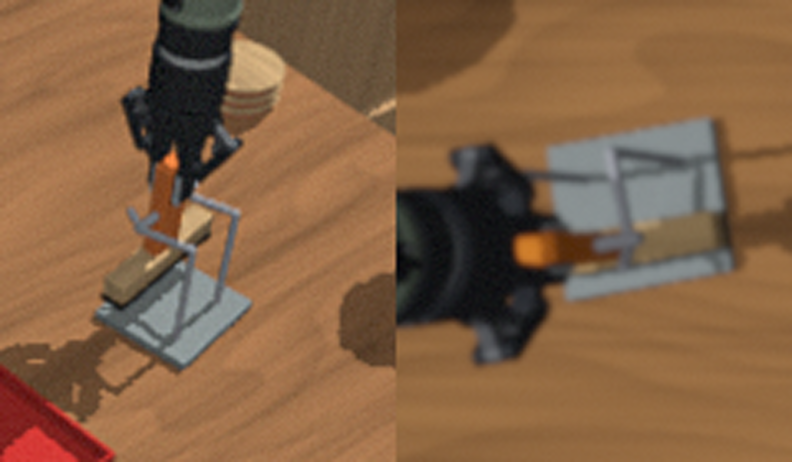

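```bash
python3 - <<'E'
from h import *
bot.set_gripper(0,grasp_force=80)
c,s=np.cos(.19),np.sin(.19)
bot.move_linear([.452,.400,.178],speed=.08)
print(bot.read_ft_force(),bot.read_gripper_width())
bot.move_linear([.452-.085*c,.400-.085*s,.178],speed=.12)
print(bot.read_ft_force())
bot.move_linear([.452-.085*c,.400-.085*s,.29],speed=.25)
c,s=np.cos(.1),np.sin(.1)
P=lambda x,y,z:[.5145+c*x-s*y,-.0286+s*x+c*y,z]
bot.move_pose(P(-.002,-.1025,.24),quat(.1+np.pi/2))
bot.move_linear(P(-.002,-.1025,.175),speed=.12)
bot.wait(.2)
print(bot.read_position(),bot.read_ft_force(),bot.read_moment(),bot.read_clock())
for n in("top","scene"): cv2.imwrite(f"pics/{n}2.png",bot.camera(n)[:,:,::-1])
a=cv2.imread("pics/scene2.png")[130:290,160:345];b=cv2.imread("pics/top2.png")[170:330,195:400]
cv2.imwrite("pics/g2.png",cv2.resize(np.hstack([a,b]),None,fx=2.05,fy=2.05,interpolation=cv2.INTER_CUBIC))
E
```

```text
[-0.34046894  0.40706743 -2.95698057] 0.2232388190709495
[ 0.42104336 -1.12664912 -3.55183242]
[ 0.52343954 -0.13102393  0.17597476] [-0.77060719  0.08921435 -2.81520623] [-0.05192938 -0.03913819  0.03099129] 9.2917
```

View pics/g2.png

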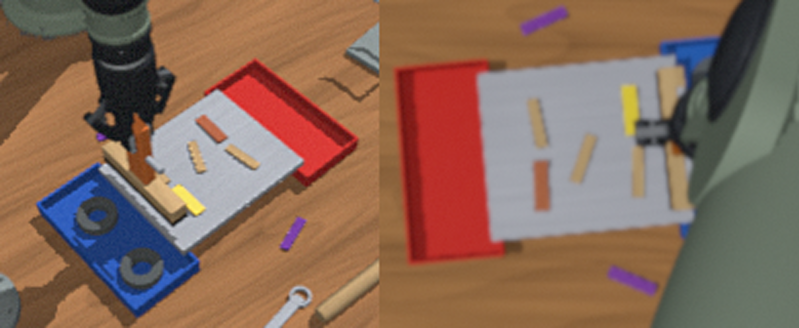

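```bash
python3 - <<'E'
from h import *
c,s=np.cos(.1),np.sin(.1)
P=lambda x,y,z:[.5145+c*x-s*y,-.0286+s*x+c*y,z]
print(bot.move_linear(P(-.002,-.1025,.15),speed=.06,until_force=6),bot.read_position(),bot.read_ft_force())
print(bot.move_linear(P(-.002,-.1025,.125),speed=.015,until_force=6))
print(bot.read_position(),bot.read_ft_force(),bot.read_clock())
bot.wait(.3)
print(bot.read_position(),bot.read_ft_force(),bot.read_moment(),bot.read_clock())
E
```

```text
False [ 0.52248901 -0.13070244  0.14954543] [ 0.1563592  -0.42659831 -3.21681561]
True
[ 0.52277204 -0.13084031  0.14225616] [-4.35922636e-03  2.25150446e-02  5.07642447e+00] 10.7167
[ 0.52280095 -0.13083497  0.14224328] [-0.65554586  0.12037441  5.50846083] [0.04852628 0.04036956 0.02645354] 11.0167
```

```bash
python3 - <<'E'
from h import *
c,s=np.cos(.1),np.sin(.1)
P=lambda x,y,z:[.5145+c*x-s*y,-.0286+s*x+c*y,z]
for z in(.1418,.1413,.1408):
    bot.move_linear(P(-.002,-.1025,z),speed=.01); bot.wait(.1)
    f=bot.read_ft_force(); print(z,bot.read_position()[2],f,bot.read_moment(),bot.read_clock())
    if f[2]>12: break
E
```

```text
0.1418 0.14227632943861918 [-2.40940764  0.78108613  5.62733015] [0.05797151 0.18095056 0.07059326] 11.4083
0.1413 0.14224534861355648 [-3.73009623  1.00971289  9.016265  ] [0.11858697 0.49060761 0.00868824] 11.7583
0.1408 0.14221300455720703 [-5.26472664  0.93185396 12.84556146] [0.26095029 0.81662518 0.00691335] 12.1083
```

```bash
python3 - <<'E'
from h import *
c,s=np.cos(.1),np.sin(.1)
P=lambda x,y,z:[.5145+c*x-s*y,-.0286+s*x+c*y,z]
z=.1408
ys=[-.0985,-.09,-.075,-.06,-.04,-.02,0,.02,.04,.06,.08,.09]
for y in ys:
    bot.move_linear(P(-.002,y,z),speed=.05)
    f=np.array(bot.read_ft_force()); p=bot.read_position()
    print(y,round(z,4),f.round(1),np.round(bot.read_moment(),2),p.round(4))
    z+=float(np.clip((f[2]-12)/7.5,-.0008,.0008))
    if f[2]>25: print("hi");break
print(bot.read_clock())
for n in("top","scene"): cv2.imwrite(f"pics/{n}3.png",bot.camera(n)[:,:,::-1])
a=cv2.imread("pics/scene3.png")[110:290,160:365];b=cv2.imread("pics/top3.png")[160:340,185:400]
cv2.imwrite("pics/g3.png",cv2.resize(np.hstack([a,b]),None,fx=1.9,fy=1.9,interpolation=cv2.INTER_CUBIC))
E
```

```text
-0.0985 0.1408 [-2.7 -2.9  9.4] [-0.63  0.54 -0.07] [ 0.523  -0.1283  0.1423]
-0.09 0.14 [-0.9 -3.5 12. ] [-1.02  0.29  0.03] [ 0.5236 -0.1206  0.1423]
-0.075 0.1408 [ 1.2 -1.9  9.2] [-0.62 -0.11  0.01] [ 0.5219 -0.1044  0.1423]
-0.06 0.14 [ 1.8 -3.7 11.8] [-1.32 -0.14  0.1 ] [ 0.5214 -0.0906  0.1423]
-0.04 0.1392 [ 2.3 -8.1 15.6] [-2.17  0.06  0.13] [ 0.5203 -0.0722  0.1424]
-0.02 0.14 [ 2.8 -3.9 11.6] [-1.26 -0.23  0.18] [ 0.5178 -0.0506  0.1423]
0 0.1392 [ 1.9 -7.3 16.2] [-2.13  0.04  0.15] [ 0.5164 -0.032   0.1423]
0.02 0.14 [ 2.2 -4.7 11.8] [-1.34 -0.2   0.15] [ 0.5139 -0.0109  0.1423]
0.04 0.1392 [ 2.5 -9.  16.7] [-2.63  0.05  0.17] [0.5124 0.0074 0.1424]
0.06 0.14 [ 2.3 -6.  13.2] [-1.67 -0.1   0.14] [0.5098 0.0288 0.1423]
0.08 0.1408 [ 1.9 -3.7  9.9] [-1.04 -0.18  0.09] [0.5067 0.0497 0.1423]
0.09 0.14 [ 0.4 -8.3 15. ] [-2.29  0.03  0.03] [0.5063 0.058  0.1424]
17.775
```

View pics/g3.png

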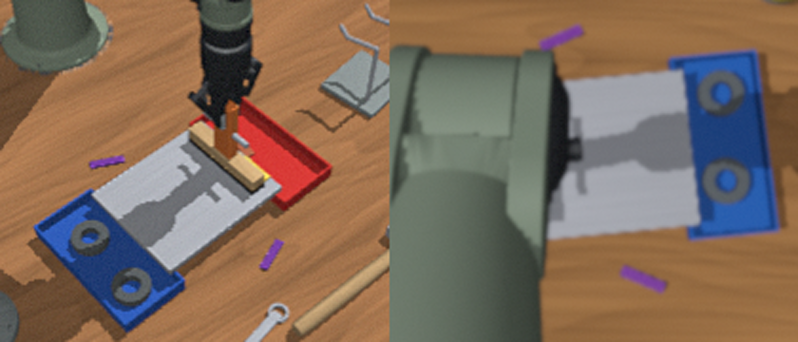

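```bash
python3 - <<'E'
from h import *
c,s=np.cos(.1),np.sin(.1)
P=lambda x,y,z:[.5145+c*x-s*y,-.0286+s*x+c*y,z]
for y,z in((.1,.1404),(.11,.1404),(.118,.1404),(.112,.1404),(.09,.1408),(.05,.1408),(.0,.1410)):
    bot.move_linear(P(-.002,y,z),speed=.05 if y>.1 else .08)
    f=np.array(bot.read_ft_force()); p=bot.read_position()
    print(y,z,f.round(1),np.round(bot.read_moment(),2),p.round(4))
    if y==.118: bot.wait(.2); cv2.imwrite("pics/scene4.png",bot.camera("scene")[:,:,::-1])
print(bot.read_clock())
for n in("top","scene"): cv2.imwrite(f"pics/{n}5.png",bot.camera(n)[:,:,::-1])
a=cv2.imread("pics/scene5.png")[110:290,160:365];b=cv2.imread("pics/top5.png")[160:340,185:400]
cv2.imwrite("pics/g5.png",cv2.resize(np.hstack([a,b]),None,fx=1.9,fy=1.9,interpolation=cv2.INTER_CUBIC))
E
```

```text
0.1 0.1404 [ 0.9 -2.8 11.8] [-0.96  0.04 -0.03] [0.5048 0.0698 0.1423]
0.11 0.1404 [ 0.1 -5.3 11.8] [-1.18  0.01 -0.01] [0.5039 0.0795 0.1423]
0.118 0.1404 [ 1.4 -5.2 12.4] [-1.38 -0.03  0.06] [0.503  0.0873 0.1422]
0.112 0.1404 [-0.5  6.8 13.4] [ 1.71  0.31 -0.06] [0.5032 0.0853 0.1423]
0.09 0.1408 [-0.4  4.1 10.7] [ 1.1   0.16 -0.  ] [0.5051 0.0624 0.1423]
0.05 0.1408 [-1.4  5.3 12.7] [ 1.62  0.25 -0.02] [0.5089 0.0233 0.1423]
0.0 0.141 [ 0.   6.5 11.5] [ 1.87  0.23 -0.09] [ 0.5137 -0.0262  0.1423]
21.175
```

View pics/g5.png

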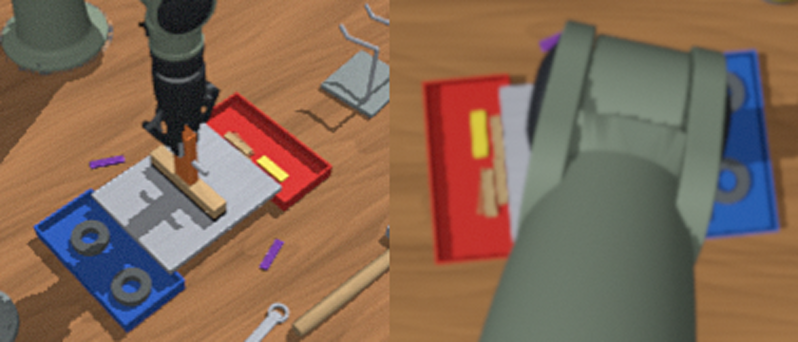

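```bash
python3 - <<'E'
from h import *
c,s=np.cos(.1),np.sin(.1)
P=lambda x,y,z:[.5145+c*x-s*y,-.0286+s*x+c*y,z]
bot.move_linear(P(-.002,0.003,.1424),speed=.02); bot.wait(.2)
print(bot.read_ft_force(),bot.read_moment())
bot.set_gripper(.7); bot.wait(.2); print(bot.read_ft_force(),bot.read_gripper_width())
bot.move_linear(P(-.002,0.003,.27),speed=.12)
bot.move_pose([.30,.38,.36],quat(.9))
bot.wait(.3); print(bot.read_clock(),bot.read_ft_force())
for n in("top","scene"): cv2.imwrite(f"pics/{n}6.png",bot.camera(n)[:,:,::-1])
a=cv2.imread("pics/scene6.png")[110:290,160:365];b=cv2.imread("pics/top6.png")[160:340,185:400]
cv2.imwrite("pics/g6.png",cv2.resize(np.hstack([a,b]),None,fx=1.9,fy=1.9,interpolation=cv2.INTER_CUBIC))
E
```

```text
[-2.1310033   2.18825996  3.49315538] [ 0.79712184 -0.02534217  0.08918213]
[0.53520155 0.38799051 0.2225436 ] 0.704005221826066
25.6833 [ 0.75106501  0.03187932 -0.40853587]
```

View pics/g6.png

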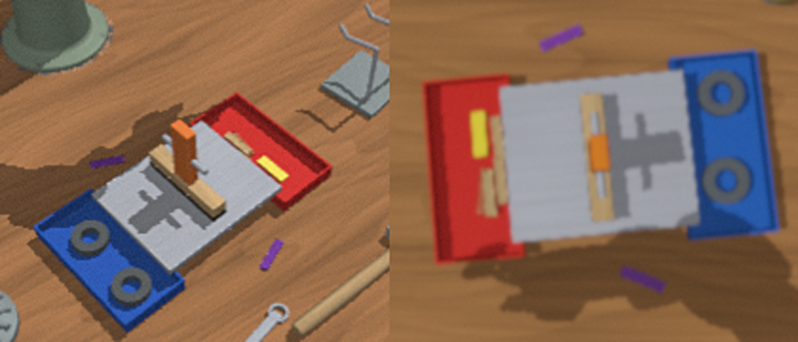

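```bash
python3 - <<'E'
import cv2,numpy as np
a=cv2.imread("pics/scene6.png")[150:225,255:340];b=cv2.imread("pics/top6.png")[195:305,200:265];d=cv2.imread("pics/scene4.png")[150:225,255:340]
r=lambda i:cv2.resize(i,(int(i.shape[1]*290/i.shape[0]),290),interpolation=cv2.INTER_CUBIC)
L=np.vstack([r(a),r(d)]);B=cv2.resize(b,(int(65*580/110),580),interpolation=cv2.INTER_CUBIC)
cv2.imwrite("pics/g7.png",np.hstack([L,B]))
E
```

```text
(no output)
```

View pics/g7.png

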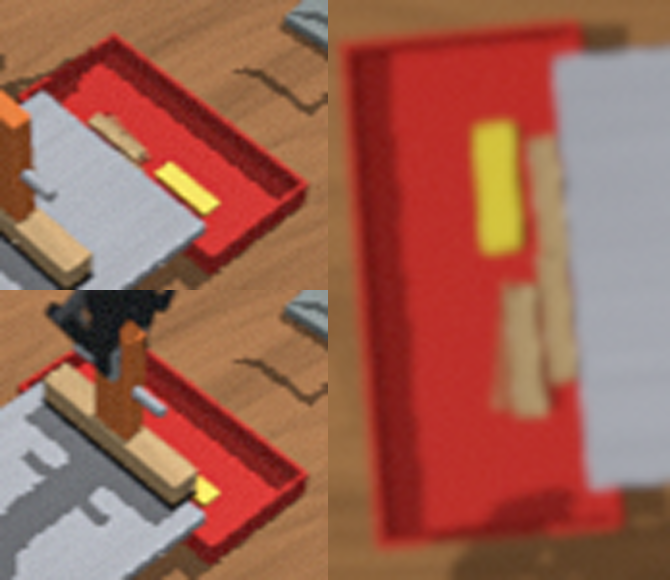

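The plate is clear. In the tray I can see the yellow chip, three pale chips, and a brown edge showing under the lower pale one, so all five are there. The scraper stands upright on the plate.

```bash
python3 -c "
from cell import bot
print(bot.close_job(), bot.read_clock())"
```

```text
the job is handed in; nothing more can be done
the job is handed in; nothing more can be done
```

I wiped the chips off the plate into the red tray and handed the job in at about 26 s with the scraper standing upright on the cleared plate; four chips show plainly in the last picture, and the rust-brown one only as an edge under a pale chip.

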